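Put the bench shifter into third gear

ROBOT

A 6-joint arm with a two-finger parallel gripper is mounted at the origin on the work surface. World frame = base frame: x ahead of the robot, y to its left, z up, the work surface at z = 0. Lengths are in m, angles in rad, forces in N, time in s.
With the tool pointing down it reaches from about 0.3 to 0.875 m from the base axis. Payload 6.4 kg.
Tool frame: the origin (TCP) lies midway between the tips of the shut fingers; the grasp point (between the pads) lies 19 mm behind it; z points along the fingers, y is the line along which they close (so a half turn about z gives the same grasp; the last joint's range is limited). The gripper opens to 88 mm and grips with 3 to 60 N. Pads are 18 mm wide; open, the fingers measure 123 mm over their backs; the gripper's body (75 mm by 187 mm) begins 45 mm behind the grasp point.
Start: joints at [1.054, 0.181, 1.607, -0, 1.354, -0.206], TCP at [0.176, 0.547, 0.239] pointing down, gripper open.
Joint ranges: [-2.99, 2.99], [-0.89, 2.07], [0.3, 2.58], [-1.14, 4.28], [0, 2.63], [-3.12, 3.12]. Speed limits (rad/s): [2.57, 2.57, 3.01, 3.14, 3.14, 3.14].

INTERFACE

Orientations are given as a unit quaternion [w, x, y, z].
In Python, from bench import manip, imaging gives the robot as it stands.
- The arm moves only by the tool step_arm, never from a script. Its arguments are lists of equal length, an entry for each row: "slide": the shift along the world's x, y, z in cm, a list of three; "dr": the turn, a rotation vector about the world's x, y, z in degrees, a list of three; "grip": the gripper's target within -1 to 1 (shut at 1, half-way at 0, fully open at -1). A call has exactly 8 rows; each row is the pose to reach, as a shift and turn from the pose commanded when the call began; what a row does not reach only later rows make up. A row lasts 1/8 s, in which the tool goes at most 62.5 mm and 10.7 degrees, less where a joint would pass 70% of its speed; a pose out of reach is approached as far as the arm can. A call with a gripper value outside its range is refused whole. The fingers move at their own pace and stop on an object; "newtons" is the grip in N (left out, the last holds). Time passes only in rows, so rows that repeat a pose let the fingers close, or fill a call up. It gives the time, the measured TCP pose, the force, the opening and the grip force at its end, in the units of the state.
- manip.state(): the state, without advancing time (a new reading comes with each control period).
- imaging.read_camera(name): name is "scene" or "top" or "wrist"; returns the picture (420x560x3 uint8, red, green, blue); there is no depth.
- imaging.get_calibration(name): a dict with "camera_matrix" (3x3 intrinsics, pixels), "k1" (the pictures are not rectified: a ray, as slopes to the right and down, at radius r is drawn at 1 + k1 r^2 times it, then the intrinsics apply), "extrinsics" (4x4, takes a point from camera to world coordinates). Camera axes: x right, y down, z forward; pixel columns grow to the right and rows downward; lengths in m; the calibration is good to about 2 mm. A picture is of the moment at which its call begins: read the wrist's pose just before it. get_calibration takes no time and is no camera call; for the wrist camera it gives the pose at the moment of the call.
- manip.close_job(): hands the job in; it is judged then, once.
Trained networks look in the newest picture that a camera, given by its name, has taken for a name from the list of things; names that differ only in an ending like _2 or _b are one class to them, and where a whole thing is asked for, a point or a joint stands for the part that bears it (a point fixed in the world has none). Each returns a list of dicts, best first, with "score" (0 to 1); they miss things now and then, are a little off and sometimes report something else, mostly with a low value. They report only what shows in the picture. A call takes as long as a camera call.
- imaging.cut_out(camera, thing): "mask" (420x560 bool, what is visible of it).
- imaging.landmark_of(camera, thing): "location" ([x, y, z] in m, in the coordinates of the camera as it stood for that picture, good to about 4 mm: a listed point, or the origin of a listed thing).
The state is a dict: "t": time; "joint_pos": joint angles; "joint_velocities": joint speeds; "joint_torque": joint torques, N m; "position": TCP position; "orientation": TCP orientation; "ft_force": force on the tool from outside, world axes, zero at the start; "moment": the same for the moment, N m; "opening": finger opening in m; "grip_force": force on a finger pad.
Only numpy, scipy, OpenCV 4.12 (cv2) and the standard library are available. Lean on these libraries where they do the work, as an engineer would, in place of code of your own. Each camera call takes 0.05 s, during which the arm holds its last target. There are 200 camera calls.

TASK

The gear shifter on the plywood test board has to be left in third gear for its next check: its lever now stands somewhere in the left-hand lane (first and second), so push it into neutral, across to the middle lane and then forward, fully home into third, without running it into fourth, fifth or sixth. Only push, with the fingertips or the outside of the fingers: never take the knob or the stem between the fingers. Leave everything else on the bench standing where it is.

Things in the scene. Friction and masses are not known exactly. Their poses are not given: they have to be found in the camera images.
- shifter: The gear shifter, fixed: dark steel housing 140 mm long (x), 112 wide (y), on a 12 mm plywood board 260 x 180 mm. Origin: middle of the board's underside, on the bench, below the lever's pivot. x points forward (away from the robot, turned up to about 0.5 rad), y to the shifter's left, z up. An aluminium gate plate closes its top, 112 mm above the bench.
- third_slot (a point): In the gate plate's top, where the stem's axis ends up in third: 17 mm ahead of neutral. The gate: a neutral slot along y through the middle, and from it three slots forward (first, third, fifth from the left) and three back (second, fourth, sixth), as in a car; all 14 mm wide, 20 mm apart, corners rounded 3 mm. The stem passes only along the slots. Axes as the shifter's.
- pivot (a point): The lever's pivot, inside the housing, 42 mm above the bench on the shifter's origin axis. The lever turns about it both ways.
- knob (a point): Centre of the lever's black ball knob, 48 mm diameter (flat top 22 mm above it, shift pattern in white lines), 170 mm from the pivot: 212 mm above the bench with the lever upright. Below it a 10 mm round steel stem runs into the gate; the point's z axis points up along it. The knob moves 41 mm forward or back from neutral to fully in gear, 48 mm from lane to lane.
- gear_fore (a joint): Lever angle fore and aft, rad: 0 neutral, positive forward (knob towards the shifter's +x), the slot's end at about 0.24 forward and -0.24 back. Friction holds the lever where it is left, no springs and no detents; about 2.5 N at the knob moves it.
- gear_cross (a joint): Lever angle across, rad, positive to the shifter's right (-y): first-second lane at -0.28, third-fourth lane at 0, fifth-sixth lane at 0.28; about 0.03 of play to either side in a lane. Gears can only be entered within that play. Held by friction like gear_fore.
- can_a: Grey ribbed canister, 48 mm diameter, 115 high, standing loose near the shifter. Origin: centre of its underside.
- can_b: A second, equal canister, loose near the shifter. Origin: centre of its underside.
- mug: Black mug, 82 mm diameter, 95 high, with handle, loose near the shifter. Origin: centre of its underside.
- spare_knob: A spare black shift knob, 48 mm diameter, 52 high, standing loose on its collar on the near end of the plywood board. Origin: centre of its underside.
- tumbler: Steel drinking tumbler, 82 mm diameter, 125 high, loose on the left of the bench. Origin: centre of its underside.
- speaker: Black cylindrical speaker, 68 mm diameter, 176 high, loose on the left of the bench. Origin: centre of its underside.
- phone: Black phone 150 x 72 x 8 mm lying loose on the left of the bench. Origin: centre of its underside.

How it is judged:
By the outcome, as a careful person would: the job done as asked, in the order asked, and still so for the second after the job is handed in, with the robot touching nothing.
It also fails if it takes over 54 s, if anything falls off the work surface, if the arm or the gripper's body presses on something with over 40 N, if the wrist force passes 120 N, or if a joint passes its speed limit or range.

## Working session

There is one attempt and no reset: what is moved stays moved. The work goes in short steps, Python scripts to look and compute and a tool call to move; the robot and the scene stay as the last step left them, time stands still between calls to the robot, and variables do not carry over. Pictures are saved under pics/ and viewed, at most 10 in all, crops included, and the job is handed in when it is done.

Besides the shell and the picture viewer there is one more tool, called after "Emit:" by a JSON object that holds its "fn" and its "kwargs", one argument or row to a line. step_arm: Moves the arm, as the interface text tells. Its arguments: {"type":"object","properties":{"slide":{"type":"array"},"dr":{"type":"array"},"grip":{"type":"array"},"newtons":{"type":"number"}},"required":["slide","dr","grip"]}

```bash
mkdir -p pics; cat > h.py <<'E'
from bench import manip, imaging
import numpy as np, cv2
def W(cam,p):
    E=np.array(imaging.get_calibration(cam)["extrinsics"]); return (E@np.r_[p,1])[:3]
def look(cam,things):
    im=imaging.read_camera(cam)
    for t in things:
        for d in imaging.landmark_of(cam,t)[:2]:
            print(cam,t,round(d["score"],2),W(cam,d["location"]).round(3))
    return im
E
python3 - <<'E'
from h import *
a=look("scene",["shifter","third_slot","pivot","knob","can_a","mug","spare_knob","tumbler","speaker"])
b=look("top",["shifter","third_slot","pivot","knob","can_a","mug","spare_knob"])
cv2.imwrite("pics/a.png",a[...,::-1]);cv2.imwrite("pics/b.png",b[...,::-1])
s=manip.state();print(s["t"],s["position"],s["orientation"],s["opening"])
E
```

```text
scene shifter 0.81 [ 0.539 -0.076  0.002]
scene shifter 0.23 [0.729 0.001 0.001]
scene third_slot 0.74 [ 0.525 -0.028  0.206]
scene third_slot 0.7 [ 0.564 -0.075  0.112]
scene knob 0.66 [ 0.523 -0.028  0.205]
scene can_a 0.96 [ 0.732 -0.     0.002]
scene can_a 0.89 [0.541 0.084 0.002]
scene mug 0.88 [ 0.623 -0.239  0.   ]
scene mug 0.59 [ 0.527 -0.03   0.205]
scene speaker 0.95 [0.561 0.455 0.001]
scene speaker 0.48 [ 0.524 -0.028  0.204]
top shifter 0.88 [ 0.551 -0.074 -0.001]
top shifter 0.52 [ 0.729 -0.003 -0.   ]
top third_slot 0.76 [ 0.56  -0.073  0.109]
top pivot 0.91 [ 0.541 -0.071  0.041]
top pivot 0.71 [ 0.546 -0.075  0.   ]
top knob 0.74 [ 0.523 -0.029  0.205]
top knob 0.22 [0.561 0.457 0.002]
top can_a 0.85 [0.539 0.083 0.002]
top can_a 0.76 [ 0.731 -0.    -0.001]
top mug 0.79 [ 0.621 -0.238 -0.001]
top spare_knob 0.7 [ 0.444 -0.082  0.016]
0.9 [0.17584329 0.54747388 0.23874479] [1.00176921e-05 1.54786293e-01 9.87947976e-01 1.49426104e-05] 0.08819483199674448
```

View pics/a.png

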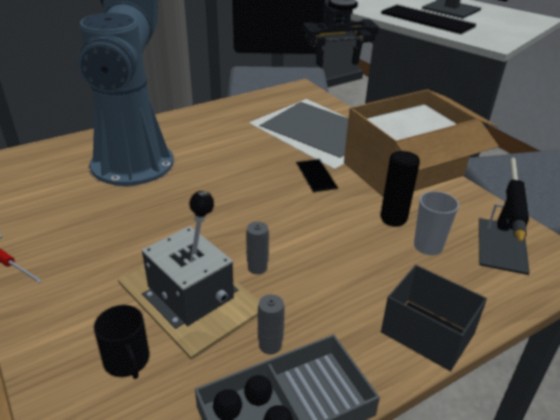

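View pics/b.png

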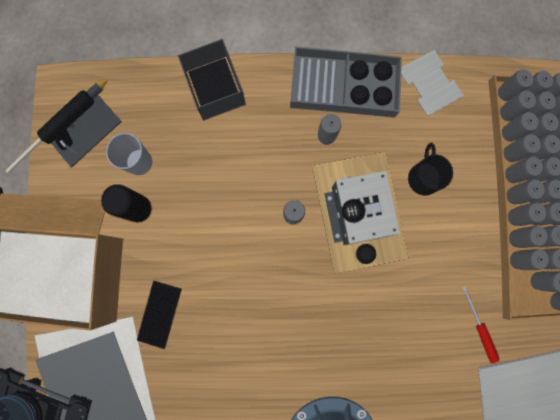

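The scene view shows the lever at (200,203) leaning to the shifter's left, with the canisters, mug and speaker clear of it. The top view shows the board's corners at about (313,165), (387,153), (408,258) and (335,272), and the knob at (353,211). Next I'll get the yaw from a crop and the board edges.

```bash
cat >> h.py <<'E'
def ray(cam,px,z):
    c=imaging.get_calibration(cam);K=np.array(c["camera_matrix"]);E=np.array(c["extrinsics"])
    u=cv2.undistortPoints(np.array([[px]],float),K,np.array([c["k1"],0,0,0.]))[0,0]
    d=E[:3,:3]@np.r_[u,1];o=E[:3,3];return o+d*(z-o[2])/d[2]
E
python3 - <<'E'
from h import *
P=[ray("top",p,.012)[:2] for p in [(313,165),(387,153),(408,258),(335,272)]]
print(np.round(P,3),np.mean(P,0).round(3))
for a,b in [(3,0),(2,1),(1,0),(2,3)]:
    d=P[b]-P[a];print(np.linalg.norm(d).round(3),np.arctan2(d[1],d[0]).round(3))
im=cv2.imread("pics/b.png")[145:280,300:420]
cv2.imwrite("pics/c.png",cv2.resize(im,None,fx=4.4,fy=4.4,interpolation=cv2.INTER_CUBIC))
E
```

```text
[[ 0.656  0.032]
 [ 0.684 -0.147]
 [ 0.432 -0.188]
 [ 0.402 -0.014]] [ 0.543 -0.079]
0.258 0.18
0.255 0.161
0.181 1.724
0.176 1.736
```

View pics/c.png

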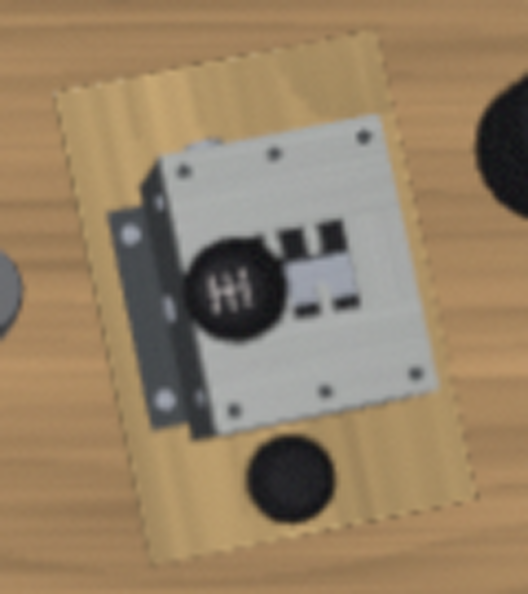

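Emit:
{"fn": "step_arm", "kwargs": {
  "slide": [
    [4,-3,3],
    [9,-8,4],
    [14,-14,4],
    [18,-20,4],
    [21,-26,4],
    [23,-32,4],
    [25,-38,4],
    [25,-42,4]
  ],
  "dr": [
    [0,0,3],
    [0,0,7],
    [0,0,11],
    [0,0,15],
    [0,0,19],
    [0,0,23],
    [0,0,26],
    [0,0,29]
  ],
  "grip": [1,1,1,1,1,1,1,1]
}}

```text
t: 1.9
position: [0.4238, 0.1407, 0.279]
orientation: [0.001, -0.098, 0.995, -0.0]
ft_force: [0.5, -0.9, 0.8]
opening: 0.0101
grip_force: 0.0
```

The crop shows the gate plate turned about +0.17 rad. The knob at about (236,289) is over the left lane, slightly behind neutral, and the spare knob is at (290,478). The fingers will go down behind the knob next.

Emit:
{"fn": "step_arm", "kwargs": {
  "slide": [
    [2,-5,0],
    [4,-10,0],
    [5,-14,0],
    [5,-16.5,0],
    [5,-16.5,-3],
    [5,-16.5,-6],
    [5,-16.5,-8],
    [5,-16.5,-8.5]
  ],
  "dr": [
    [0,0,-1.5],
    [0,0,-1.5],
    [0,0,-1.5],
    [0,0,-1.5],
    [0,0,-1.5],
    [0,0,-1.5],
    [0,0,-1.5],
    [0,0,-1.5]
  ],
  "grip": [1,1,1,1,1,1,1,1]
}}

```text
t: 2.9
position: [0.4723, -0.0221, 0.1925]
orientation: [-0.001, -0.084, 0.996, 0.0]
ft_force: [-0.6, -0.2, -0.6]
opening: 0.0004
grip_force: 0.0
```

```bash
python3 - <<'E'
from h import *
s=manip.state();print(s["t"],s["position"],s["orientation"],s["opening"],s["ft_force"])
a=look("scene",["knob","third_slot"]);look("top",["knob","pivot"])
w=look("wrist",["knob","third_slot"])
cv2.imwrite("pics/d.png",np.hstack([cv2.resize(a[130:340,60:340],(400,300)),cv2.resize(w,(400,300))])[...,::-1])
E
```

```text
2.9 [ 0.47234449 -0.02207171  0.19251554] [-1.13260541e-03 -8.44400774e-02  9.96427811e-01  4.55106016e-04] 0.0004354977560558914 [-0.57730555 -0.17076765 -0.62406699]
scene knob 0.83 [ 0.526 -0.029  0.207]
scene third_slot 0.56 [ 0.561 -0.071  0.112]
top knob 0.2 [0.539 0.084 0.002]
top pivot 0.57 [ 0.73  -0.005 -0.001]
wrist knob 0.75 [ 0.528 -0.031  0.2  ]
```

View pics/d.png

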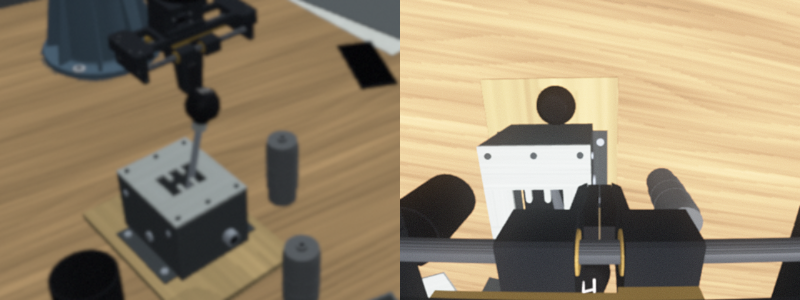

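The left half shows the fingers behind the knob at about (203,105). Nothing is touching yet. Now a slow push forward to neutral.

Emit:
{"fn": "step_arm", "kwargs": {
  "slide": [
    [0,0,0],
    [0.5,0.1,0],
    [1.0,0.2,0],
    [1.5,0.3,0],
    [2.0,0.35,0],
    [2.4,0.4,0],
    [2.7,0.45,0],
    [2.7,0.45,0]
  ],
  "dr": [
    [0,0,0],
    [0,0,0],
    [0,0,0],
    [0,0,0],
    [0,0,0],
    [0,0,0],
    [0,0,0],
    [0,0,0]
  ],
  "grip": [1,1,1,1,1,1,1,1]
}}

```text
t: 4.35
position: [0.5003, -0.0177, 0.1937]
orientation: [0.0, -0.085, 0.996, 0.0]
ft_force: [-2.7, -0.4, 1.7]
opening: 0.0005
grip_force: 0.9
```

```bash
cat >> h.py <<'E'
f=np.array([.986,.169]);l=np.array([-.169,.986]);O=np.array([.543,-.075])
def sh(p): d=np.array(p)[:2]-O; return (1000*np.r_[d@f,d@l]).round(1)
def rep(cams=("scene","wrist")):
    s=manip.state();print(s["t"],"tcp",np.round(s["position"],4),sh(s["position"]),np.round(s["ft_force"],1))
    ims=[]
    for c in cams:
        ims.append(imaging.read_camera(c))
        for d in imaging.landmark_of(c,"knob")[:1]:
            p=W(c,d["location"]);print(c,round(d["score"],2),p.round(3),sh(p))
    return ims
E
python3 - <<'E'
from h import *
a=rep()[0]
cv2.imwrite("pics/e.png",cv2.resize(a[170:310,110:270],(686,600))[...,::-1])
E
```

```text
4.35 tcp [ 0.5003 -0.0177  0.1937] [-32.4  63.7] [-2.7 -0.4  1.7]
scene 0.9 [ 0.533 -0.027  0.207] [-1.4 49.1]
```

View pics/e.png

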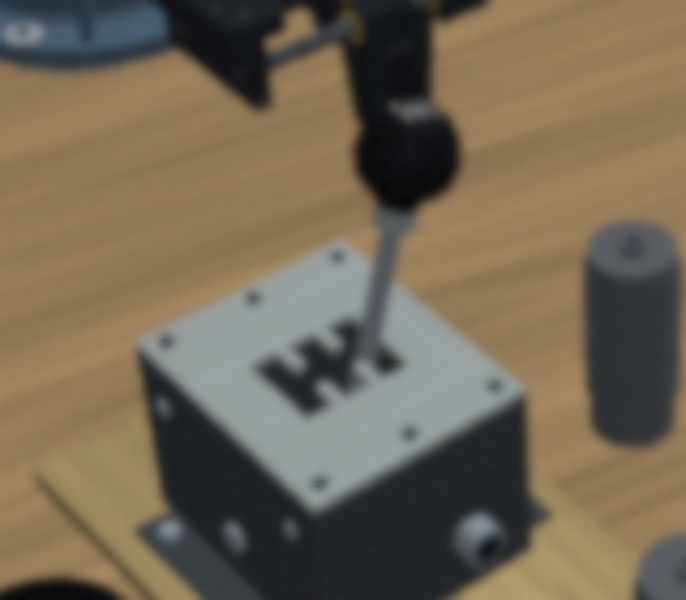

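The stem meets the gate at about (368,350), midway between first and second, so the lever is in neutral. Next I'll back off and go round to the knob's left.

Emit:
{"fn": "step_arm", "kwargs": {
  "slide": [
    [-0.8,-0.15,0],
    [-1.1,1.5,0],
    [-1.5,3.9,0],
    [-1.5,3.9,0],
    [0,4.15,0],
    [1.5,4.4,0],
    [2.4,4.6,0],
    [2.4,4.6,0]
  ],
  "dr": [
    [0,0,0],
    [0,0,0],
    [0,0,0],
    [0,0,0],
    [0,0,0],
    [0,0,0],
    [0,0,0],
    [0,0,0]
  ],
  "grip": [1,1,1,1,1,1,1,1]
}}

```text
t: 5.55
position: [0.5249, 0.0281, 0.1934]
orientation: [-0.0, -0.084, 0.996, 0.0]
ft_force: [-0.3, 0.5, -0.9]
opening: 0.0003
grip_force: 0.0
```

```bash
python3 - <<'E'
from h import *
rep(("scene","top"))
E
```

```text
5.55 tcp [0.5249 0.0281 0.1934] [ -0.5 104.7] [-0.3  0.5 -0.9]
scene 0.85 [ 0.534 -0.026  0.204] [-0.7 50.1]
```

Emit:
{"fn": "step_arm", "kwargs": {
  "slide": [
    [0.15,-0.9,0],
    [0.3,-1.7,0],
    [0.4,-2.4,0],
    [0.55,-3.1,0],
    [0.65,-3.8,0],
    [0.8,-4.5,0],
    [0.9,-5.1,0],
    [0.9,-5.1,0]
  ],
  "dr": [
    [0,0,0],
    [0,0,0],
    [0,0,0],
    [0,0,0],
    [0,0,0],
    [0,0,0],
    [0,0,0],
    [0,0,0]
  ],
  "grip": [1,1,1,1,1,1,1,1]
}}

```text
t: 6.75
position: [0.5331, -0.0236, 0.1934]
orientation: [-0.0, -0.084, 0.996, -0.0]
ft_force: [-0.2, 0.3, 0.5]
opening: 0.0003
grip_force: 0.3
```

```bash
python3 - <<'E'
from h import *
a=rep(("scene","top"))[0]
cv2.imwrite("pics/f.png",cv2.resize(a[170:310,110:270],(686,600))[...,::-1])
E
```

```text
6.75 tcp [ 0.5331 -0.0236  0.1934] [-1.  52.4] [-0.2  0.3  0.5]
scene 0.85 [ 0.539 -0.061  0.211] [-1.7 15. ]
top 0.75 [0.307 0.398 0.004] [-153.1  506.8]
```

View pics/f.png

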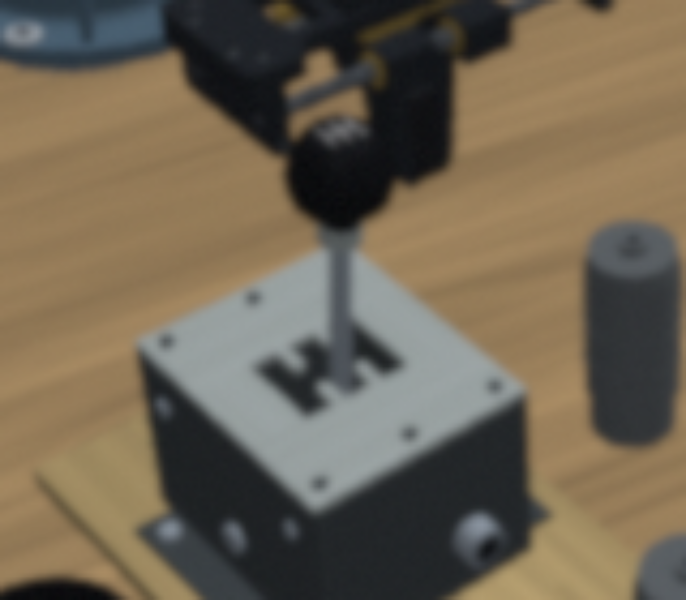

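The stem meets the gate at about (342,385), now between the left and middle lanes, with about 13 mm of knob travel left. I'll push slowly to the right.

Emit:
{"fn": "step_arm", "kwargs": {
  "slide": [
    [0,-0.2,0],
    [0.1,-0.4,0],
    [0.1,-0.6,0],
    [0.15,-0.8,0],
    [0.2,-0.95,0],
    [0.2,-1.1,0],
    [0.2,-1.2,0],
    [0.2,-1.2,0]
  ],
  "dr": [
    [0,0,0],
    [0,0,0],
    [0,0,0],
    [0,0,0],
    [0,0,0],
    [0,0,0],
    [0,0,0],
    [0,0,0]
  ],
  "grip": [1,1,1,1,1,1,1,1]
}}

```text
t: 7.95
position: [0.5354, -0.0349, 0.1938]
orientation: [0.0, -0.084, 0.996, -0.0]
ft_force: [-0.1, 2.6, 2.2]
opening: 0.0007
grip_force: 1.2
```

```bash
python3 - <<'E'
from h import *
a=rep(("scene","scene"))[0]
cv2.imwrite("pics/g.png",cv2.resize(a[190:290,130:230],(600,600),interpolation=cv2.INTER_CUBIC)[...,::-1])
E
```

```text
7.95 tcp [ 0.5354 -0.0349  0.1938] [-0.7 40.8] [-0.1  2.6  2.2]
scene 0.76 [ 0.543 -0.071  0.215] [0.3 4.4]
scene 0.71 [ 0.543 -0.072  0.214] [0.5 3.4]
```

View pics/g.png

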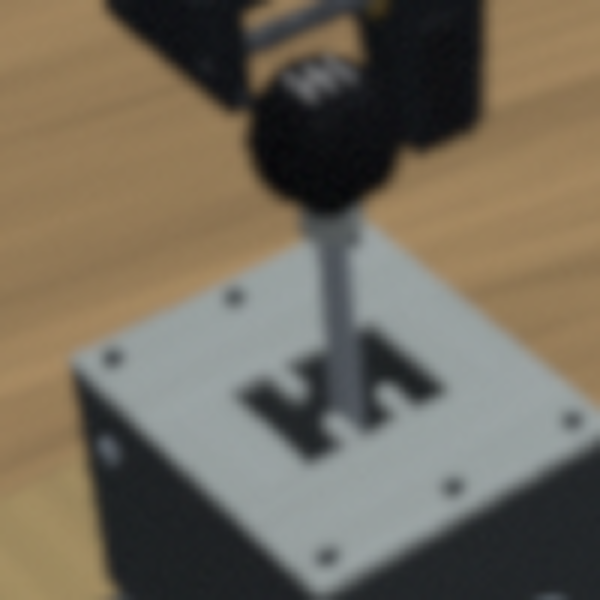

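```bash
python3 - <<'E'
from h import *
c=imaging.get_calibration("scene");K=np.array(c["camera_matrix"]);E=np.linalg.inv(np.array(c["extrinsics"]))
def pr(x,y,z):
    p=np.r_[O+x*f+y*l,z]
    u=cv2.projectPoints(p[None],cv2.Rodrigues(E[:3,:3])[0],E[:3,3],K,np.array([c["k1"],0,0,0.]))[0][0,0]
    return ((u-[130,190])*6).round(0)
print("tips",[pr(x,y,.112) for x,y in [(.024,.02),(.024,-.02),(-.024,.02),(-.024,-.02)]])
print("screws guess: plate corners",[pr(x,y,.112) for x in(.07,-.07) for y in (.056,-.056)])
for a in (0,.004,.008):
  print(a,[pr(0,a*s/.17,.042+s) for s in (.17,.12,.09,.07)])
E
```

```text
tips [array([437., 401.]), array([331., 456.]), array([351., 325.]), array([246., 378.])]
screws guess: plate corners [array([616., 426.]), array([316., 591.]), array([363., 214.]), array([ 70., 354.])]
0 [array([316., 139.]), array([329., 268.]), array([336., 341.]), array([341., 389.])]
0.004 [array([327., 133.]), array([337., 264.]), array([342., 339.]), array([345., 387.])]
0.008 [array([338., 128.]), array([344., 260.]), array([348., 336.]), array([350., 385.])]
```

The image puts the knob about 4 mm left of the middle lane's centre, so it needs a small further nudge. After that I'll withdraw and go behind it.

Emit:
{"fn": "step_arm", "kwargs": {
  "slide": [
    [0,-0.15,0],
    [0.05,-0.3,0],
    [0.05,-0.4,0],
    [0.05,-0.4,0],
    [0.05,-0.4,0],
    [-0.1,1,0],
    [-0.2,2,0],
    [-0.2,2,0]
  ],
  "dr": [
    [0,0,0],
    [0,0,0],
    [0,0,0],
    [0,0,0],
    [0,0,0],
    [0,0,0],
    [0,0,0],
    [0,0,0]
  ],
  "grip": [1,1,1,1,1,1,1,1]
}}

```text
t: 9.15
position: [0.5328, -0.0138, 0.1935]
orientation: [-0.0, -0.085, 0.996, -0.0]
ft_force: [-0.1, 0.1, -0.3]
opening: 0.0004
grip_force: 0.0
```

```bash
python3 - <<'E'
from h import *
rep(("scene","scene","top","wrist"))
E
```

```text
9.15 tcp [ 0.5328 -0.0138  0.1935] [ 0.3 62.1] [-0.1  0.1 -0.3]
scene 0.97 [ 0.543 -0.075  0.215] [-0.1  0.1]
scene 0.95 [ 0.544 -0.077  0.211] [ 1.1 -2. ]
top 0.67 [ 0.671  0.453 -0.002] [215.3 499.4]
wrist 0.86 [ 0.545 -0.078  0.206] [ 1.6 -3.8]
```

Emit:
{"fn": "step_arm", "kwargs": {
  "slide": [
    [-1.7,-0.3,0],
    [-3.5,-0.6,0],
    [-4.9,-0.85,0],
    [-4.9,-0.85,0],
    [-4.5,-3,0],
    [-4.2,-5.2,0],
    [-3.9,-7.0,0],
    [-3.9,-7.0,0]
  ],
  "dr": [
    [0,0,0],
    [0,0,0],
    [0,0,0],
    [0,0,0],
    [0,0,0],
    [0,0,0],
    [0,0,0],
    [0,0,0]
  ],
  "grip": [1,1,1,1,1,1,1,1]
}}

```text
t: 10.55
position: [0.4946, -0.0858, 0.1938]
orientation: [0.0, -0.084, 0.997, -0.0]
ft_force: [-0.3, -0.0, 0.9]
opening: 0.0007
grip_force: 0.0
```

Emit:
{"fn": "step_arm", "kwargs": {
  "slide": [
    [0.6,0.1,0],
    [1.2,0.2,0],
    [1.8,0.3,0],
    [2.3,0.4,0],
    [2.8,0.5,0],
    [3.3,0.55,0],
    [3.8,0.65,0],
    [3.8,0.65,0]
  ],
  "dr": [
    [0,0,0],
    [0,0,0],
    [0,0,0],
    [0,0,0],
    [0,0,0],
    [0,0,0],
    [0,0,0],
    [0,0,0]
  ],
  "grip": [1,1,1,1,1,1,1,1]
}}

```text
t: 11.55
position: [0.5326, -0.0782, 0.1936]
orientation: [0.0, -0.085, 0.996, 0.0]
ft_force: [-1.1, -0.2, 0.3]
opening: 0.0003
grip_force: 0.2
```

```bash
python3 - <<'E'
from h import *
rep(("scene","scene"))
E
```

```text
11.55 tcp [ 0.5326 -0.0782  0.1936] [-10.8  -1.4] [-1.1 -0.2  0.3]
scene 0.84 [ 0.564 -0.072  0.213] [21.5 -0.5]
scene 0.76 [ 0.563 -0.074  0.213] [20.1 -2.7]
```

Emit:
{"fn": "step_arm", "kwargs": {
  "slide": [
    [0.3,0.05,0],
    [0.6,0.1,0],
    [0.9,0.15,0],
    [1.2,0.2,0],
    [1.5,0.25,0],
    [1.7,0.3,0],
    [1.9,0.3,0],
    [1.9,0.3,0]
  ],
  "dr": [
    [0,0,0],
    [0,0,0],
    [0,0,0],
    [0,0,0],
    [0,0,0],
    [0,0,0],
    [0,0,0],
    [0,0,0]
  ],
  "grip": [1,1,1,1,1,1,1,1]
}}

```text
t: 12.75
position: [0.5513, -0.0752, 0.1936]
orientation: [-0.0, -0.085, 0.996, 0.0]
ft_force: [-0.9, 0.0, -1.4]
opening: 0.0004
grip_force: 0.9
```

Emit:
{"fn": "step_arm", "kwargs": {
  "slide": [
    [0.1,0,0],
    [0.15,0.05,0],
    [0.2,0.05,0],
    [0.25,0.05,0],
    [0.3,0.05,0],
    [0.3,0.05,0],
    [0.3,0.05,0],
    [0.3,0.05,0]
  ],
  "dr": [
    [0,0,0],
    [0,0,0],
    [0,0,0],
    [0,0,0],
    [0,0,0],
    [0,0,0],
    [0,0,0],
    [0,0,0]
  ],
  "grip": [1,1,1,1,1,1,1,1]
}}

```text
t: 13.75
position: [0.5537, -0.0748, 0.1935]
orientation: [-0.001, -0.084, 0.996, 0.0]
ft_force: [-4.6, -0.9, -1.3]
opening: 0.0007
grip_force: 2.6
```

```bash
python3 - <<'E'
from h import *
rep(("scene","scene"))
E
```

```text
13.75 tcp [ 0.5537 -0.0748  0.1935] [10.5 -1.6] [-4.6 -0.9 -1.3]
scene 0.77 [ 0.583 -0.067  0.207] [40.4  1.4]
scene 0.89 [ 0.584 -0.068  0.205] [41.5 -0.5]
```

Force is starting to rise, so I'll press a little further to confirm the stop.

Emit:
{"fn": "step_arm", "kwargs": {
  "slide": [
    [0.05,0,0],
    [0.1,0,0],
    [0.15,0.05,0],
    [0.2,0.05,0],
    [0.2,0.05,0],
    [0.2,0.05,0],
    [0.2,0.05,0],
    [0.2,0.05,0]
  ],
  "dr": [
    [0,0,0],
    [0,0,0],
    [0,0,0],
    [0,0,0],
    [0,0,0],
    [0,0,0],
    [0,0,0],
    [0,0,0]
  ],
  "grip": [1,1,1,1,1,1,1,1]
}}

```text
t: 14.95
position: [0.5545, -0.0746, 0.1935]
orientation: [-0.002, -0.084, 0.996, 0.0]
ft_force: [-11.5, -1.6, 1.3]
opening: 0.0008
grip_force: 5.4
```

At 11.5 N it no longer advances, so it's on the stop. I'll back straight off and up, then check.

Emit:
{"fn": "step_arm", "kwargs": {
  "slide": [
    [-1.5,-0.25,0],
    [-3,-0.5,0],
    [-5,-0.85,0],
    [-7,-1.2,0],
    [-8,-1.4,1],
    [-9,-1.5,4],
    [-10,-1.7,8],
    [-10,-1.7,10]
  ],
  "dr": [
    [0,0,0],
    [0,0,0],
    [0,0,0],
    [0,0,0],
    [0,0,0],
    [0,0,0],
    [0,0,0],
    [0,0,0]
  ],
  "grip": [1,1,1,1,1,1,1,1]
}}

```text
t: 15.95
position: [0.4567, -0.0918, 0.2973]
orientation: [0.002, -0.084, 0.996, -0.001]
ft_force: [0.1, 0.2, -0.0]
opening: 0.0003
grip_force: 0.0
```

```bash
python3 - <<'E'
from h import *
a=rep(("scene","scene","top"))[0]
look("scene",["can_a","mug","spare_knob"])
cv2.imwrite("pics/i.png",cv2.resize(a[160:360,80:300],(660,600))[...,::-1])
E
```

```text
15.95 tcp [ 0.4567 -0.0918  0.2973] [-87.9  -2. ] [ 0.1  0.2 -0. ]
scene 0.81 [ 0.584 -0.066  0.206] [42.1  2. ]
scene 0.85 [ 0.584 -0.068  0.209] [41.8  0.1]
top 0.7 [ 0.584 -0.068  0.205] [41.8  0.2]
scene can_a 0.74 [ 0.732 -0.     0.003]
scene can_a 0.57 [0.539 0.081 0.003]
scene mug 0.96 [ 0.621 -0.239 -0.001]
```

View pics/i.png

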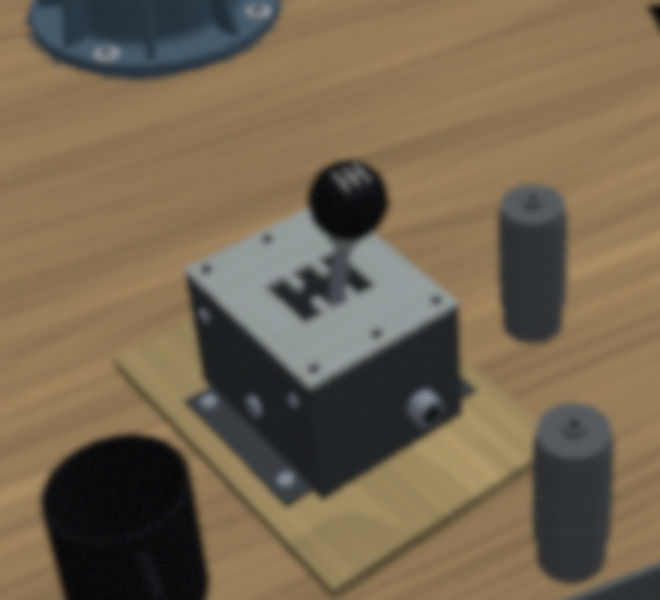

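The picture shows the knob at (348,200) leaning forward. The stem is in the middle forward slot at about (337,292), which is third. The canisters and mug haven't moved, and the robot is clear.

```bash
python3 -c "
from bench import manip
print(manip.close_job())"
```

```text
the job is handed in; nothing more can be done
None
```

The lever is fully home in third: the knob is about 42 mm forward in the middle lane and the push met the end stop at 11.5 N. I only pushed, the canisters and mug have not moved, and the job is handed in at about 16 s with the arm clear.

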